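# Feed a boxed toy car through the magazine flap with the push stick

## Robot

A 7-joint arm with a two-finger parallel gripper is mounted at the origin on the work surface. World frame = base frame: x ahead of the robot, y to its left, z up, the work surface at z = 0. Lengths are in m, angles in rad, forces in N, time in s.
With the tool pointing down it reaches from about 0.4 to 0.85 m from the base axis. Payload 6.9 kg.
Tool frame: the origin (TCP) lies midway between the tips of the shut fingers; the grasp point (between the pads) lies 19 mm behind it (r.grip_depth is the distance from the TCP to the grasp point, in m); z points along the fingers, y is the line along which they close (so a half turn about z gives the same grasp; the last joint's range is limited). The gripper opens to 85 mm and grips with 20 to 120 N. Pads are 22 mm wide; open, the fingers measure 114 mm over their backs; the gripper's body (76 mm by 85 mm) begins 54 mm behind the grasp point. The pads swing forward as they close: fully open they stand 13 mm farther back than shut.
Start: joints at [1.393, 0.507, -0.238, 1.5, 0.126, 1.149, -0.155], TCP at [0.174, -0.6, 0.231] pointing down, gripper open.
Joint ranges: [-3.08, 3.08], [-0.24, 2.05], [-1.43, 1.35], [0, 2.5], [-1.52, 4.66], [0.17, 1.96], [-2.89, 2.89]. Speed limits (rad/s): [2.39, 2.39, 3.14, 3.14, 3.14, 3.14, 3.14].

## Interface

Orientations are given as a unit quaternion [x, y, z, w].
In Python, from rig import r, snapshot gives the robot as it stands.
- The arm moves only by the tool step_arm, never from a script. Its argument "plan" is a list of rows, each an object with "jaw": the finger opening in cm, from 0 to 8.54; "delta_pos": the shift along the world's x, y, z in cm, a list of three; "twist": the turn about the world's z in degrees. In form: [{"jaw": jaw, "delta_pos": [tx, ty, tz], "twist": twist}, ...]. A call has 1 to 5 rows; each row is the pose to reach, as a shift and turn from the pose commanded when the call began; what a row does not reach only later rows make up. A row lasts 1/10 s, in which the tool goes at most 50 mm and 8.59 degrees, less where a joint would pass 70% of its speed; a pose out of reach is approached as far as the arm can. A call with a gripper value outside its range is refused whole. The fingers move at their own pace and stop on an object; "squeeze" is the grip in N (left out, the last holds). Time passes only in rows, so rows that repeat a pose let the fingers close. It gives the time, the measured TCP pose, the force, the opening and the grip force at its end, in the units of the state.
- r.get_state(): the state, without advancing time (a new reading comes with each control period).
- snapshot(name): name is "scene" or "top"; returns a dict with "frame" (420x560x3 uint8, red, green, blue), "vfov" (degrees; the focal length in pixels is half the picture's height over the tangent of half this angle, whatever the lens; pixels are square), "cx", "cy" (the principal point, pixels), "T" (4x4, takes a point from camera to world coordinates). Camera axes: x right, y down, z forward; pixel columns grow to the right and rows downward; lengths in m; the calibration is good to about 2 mm. A picture is of the moment at which its call begins. There is no depth.
- r.hand_in(): hands the job in; it is judged then, once.
The state is a dict: "t": time; "joint_positions": joint angles; "joint_velocities": joint speeds; "joint_efforts": joint torques, N m; "ee_pos": TCP position; "tcp_rot": TCP orientation; "force": force on the tool from outside, world axes, zero at the start; "wrist_torque": the same for the moment, N m; "width": opening from 0.0 (shut) to 1.0 (fully open); "gripper_force": force on a finger pad.
Only numpy, scipy, OpenCV 4.12 (cv2) and the standard library are available. Lean on these libraries where they do the work, as an engineer would, in place of code of your own. Each camera call takes 0.05 s, during which the arm holds its last target. There are 200 camera calls.

## Task

Lay the small window carton with the toy car lengthways on the roller lane of the wrapping machine, then use the wooden push stick to push it in through the spring flap until you feel it meet the braked plate hidden inside and the plate just starts to give; do not shove the plate on any further. Draw the stick out so that the flap shuts behind the carton, stand the stick upright back on the bench and let go of it. Keep the gripper itself out of the port and leave the other things on the bench alone.

Things in the scene. Friction and masses are not known exactly. Their poses are not given: they have to be found in the camera images.
- carton_center (a point): centre of the small window carton: cardboard box 120 long (its x) x 58 wide (its y) x 45 mm high (its z), clear window on top, toy car inside, 0.15 to 0.3 kg, loose on the bench. Either end may go in first. (The bigger window carton holds a doll and stays where it is.)
- stick_grip (a point): push stick, pale wood, 0.15 kg, standing loose on the bench: flat bar 190 long x 44 wide x 20 mm high with an upright handle near its rear end, 24 thick along the bar, 34 wide, top 96 mm above the underside. This point: in the handle, 72 mm above the underside, 20 mm ahead of the rear end. x along the bar to its front, z up
- stick_front (a point): centre of the push stick's front end face, 170 mm ahead of the handle's middle, 10 mm above its underside; axes as stick_grip
- lane (a point): middle of the open infeed lane of the wrapping machine, at roller-top level, 34 mm above the bench; axes as port. Free-turning steel rollers from 300 mm to 10 mm before the flap, 72 mm clear width between two guide bars that stand 11 mm above the rollers; the lane is 100 mm wide in all, not counting low foot tabs. Elsewhere and turned each time
- port (a point): port of the wrapping machine, 150 mm past point lane: midpoint of the flap's plane at bed level (34 mm above the bench). x = feed direction, into the machine; z up. Port 72 wide x 58 mm high. Behind it a closed steel tunnel, 118 wide at the port frame, top 66 mm above the bed, runs 310 mm to the blue housing (0.2 m high, reel to 0.31 m)
- flap (a joint): steel flap in the port, hinged along its top edge 56 mm above the bed, 49 mm long; 0 = shut (hanging), grows in rad as it swings inward, up to 1.5; it cannot swing outward. A light spring (under 2 N at its edge) shuts it, once the carton's rear end is 50 mm or more past it and the stick is out
- plate (a joint): braked backing plate across the tunnel, hidden, its face 175 to 225 mm past the flap (different each time). Value: how far it has been pushed on from there, in m (0 = not moved, at most 0.07). The brake gives at about 6 N and the plate stays where it is left; pushing the carton along the lane and under the flap takes less than 3 N
- doll_box: bystander: larger window carton with a doll, 170 x 85 x 60 mm high, lying; origin under its centre
- toy_car: bystander: unboxed grey toy car 85 mm long, 29 mm high; origin under its centre
- tape_roll: bystander: roll of clear tape, 100 mm across, 48 mm high, lying flat; origin under its centre
- bottle: bystander: water bottle 64 mm across, 190 mm high; origin under its centre
- driver: bystander: screwdriver lying on the bench beyond the tunnel; origin under its middle
There are look-alikes about, which are no part of the job. What is shaped like the part that bears stick_grip but pink or red is not meant.

How it is judged:
On the way, in this order (a step that is already met when the one before it is completed fails the run):
1. the carton lies lengthways on the rollers between the guide bars, before the flap (x of carton_center in the frame of port between -0.3 and 0 m and y of carton_center in the frame of port between -0.02 and 0.02 m and z of carton_center in the frame of port between 0.012 and 0.032 m and angle between the x axis of carton_center and the x axis of port, either way round below 0.25 rad and angle between carton_center's own z axis and vertical below 0.1 rad), for 0.2 s.
2. the stick's front end follows the carton in through the flap, more than 40 mm past it (x of stick_front in the frame of port above 0.04 m and z of stick_front in the frame of port between -0.01 and 0.055 m and x of carton_center in the frame of port above 0.09 m and value of joint flap above 0.3 rad), for 0.1 s.
At the end, for the whole second after the job is handed in: The carton lies flat inside the tunnel, its centre more than 110 mm past the flap; the backing plate has been moved on by 1 to 12 mm; the flap is shut (under 0.08 rad); the push stick stands upright (within 0.1 rad) on the bench itself, handle up (x of carton_center in the frame of port above 0.11 m and angle between each of carton_center, stick_grip's own z axis and vertical below 0.1 rad and value of joint plate between 0.001 and 0.012 m and value of joint flap below 0.08 rad and height (world z) of stick_grip below 0.082 m); the robot touches nothing.
It fails at once if the gripper itself goes into the port (x of the grasp point in the frame of port between -0.005 and 0.3 m and y of the grasp point in the frame of port between -0.036 and 0.036 m and z of the grasp point in the frame of port below 0.056 m).
It fails at once if a bystander on the bench is moved more than 40 mm (distance of any of doll_box, toy_car, tape_roll, bottle, driver from where it was at the start of the episode above 0.04 m).
It also fails if it takes over 69 s, if anything falls off the work surface, if the arm or the gripper's body presses on something with over 40 N, if the wrist force passes 120 N, or if a joint passes its speed limit or range.

## Working session

There is one attempt and no reset: what is moved stays moved. The work goes in short steps, Python scripts to look and compute and a tool call to move; the robot and the scene stay as the last step left them, time stands still between calls to the robot, and variables do not carry over. Pictures are saved under pics/ and viewed, at most 11 in all, crops included, and the job is handed in when it is done.

Besides the shell and the picture viewer there is one more tool, called as name(argument=value, ...), one argument or row to a line, values as JSON. step_arm: Moves the arm, as the interface text tells. Its arguments: {"type":"object","properties":{"plan":{"type":"array","items":{"type":"object","properties":{"jaw":{"type":"number"},"delta_pos":{"type":"array","items":{"type":"number"}},"twist":{"type":"number"}}}},"squeeze":{"type":"number"}},"required":["plan"]}

```bash
mkdir -p pics; cat > h.py <<'E'
import numpy as np, cv2
from rig import r, snapshot
def cap(n,f):
    s=snapshot(n); cv2.imwrite(f'pics/{f}.png',cv2.cvtColor(s['frame'],cv2.COLOR_RGB2BGR))
    np.savez(f'pics/{f}.npz',**{k:np.array(v) for k,v in s.items()}); return s
def load(f): return dict(np.load(f'pics/{f}.npz'))
def ray(s,u,v,z):
    f=s['frame'].shape[0]/2/np.tan(np.radians(s['vfov'])/2)
    T=np.array(s['T']); d=T[:3,:3]@np.array([(u-s['cx'])/f,(v-s['cy'])/f,1]); o=T[:3,3]
    return o+d*(z-o[2])/d[2]
def proj(s,p):
    f=s['frame'].shape[0]/2/np.tan(np.radians(s['vfov'])/2)
    T=np.array(s['T']); c=T[:3,:3].T@(np.array(p)-T[:3,3]); return s['cx']+f*c[0]/c[2], s['cy']+f*c[1]/c[2]
E
python3 - <<'E'
from h import *
for n in('scene','top'):
    s=cap(n,n+'0'); print(n,s['vfov'],s['cx'],s['cy'],np.round(s['T'],3).tolist())
print({k:np.round(v,3).tolist() for k,v in r.get_state().items()})
E
```

```text
scene 49.8882313372644 280.32169722093204 198.6474775855242 [[0.865, 0.308, -0.397, 0.964], [0.502, -0.566, 0.654, -0.795], [-0.022, -0.765, -0.644, 0.878], [0.0, 0.0, 0.0, 1.0]]
top 48.086128888003564 283.067602612134 206.58166339412114 [[0.024, -0.989, 0.144, 0.284], [-1.0, -0.021, 0.019, -0.026], [-0.016, -0.145, -0.989, 1.522], [0.0, 0.0, 0.0, 1.0]]
{'t': 0.1, 'joint_positions': [1.393, 0.508, -0.238, 1.501, 0.126, 1.149, -0.155], 'joint_velocities': [-0.0, -0.002, -0.002, -0.001, 0.001, 0.001, 0.001], 'joint_efforts': [-0.006, -62.184, -2.195, -25.02, 0.012, 0.008, -0.0], 'ee_pos': [0.174, -0.6, 0.231], 'tcp_rot': [0.99, 0.141, -0.0, -0.001], 'force': [-0.286, -0.77, 0.705], 'wrist_torque': [0.025, -0.007, -0.03], 'gripper_force': 0.0, 'width': 0.999}
```

View pics/scene0.png

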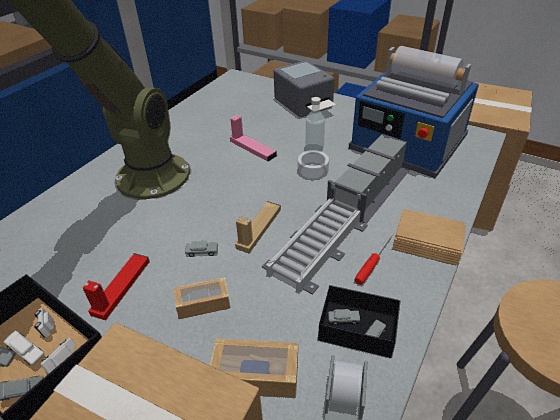

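View pics/top0.png

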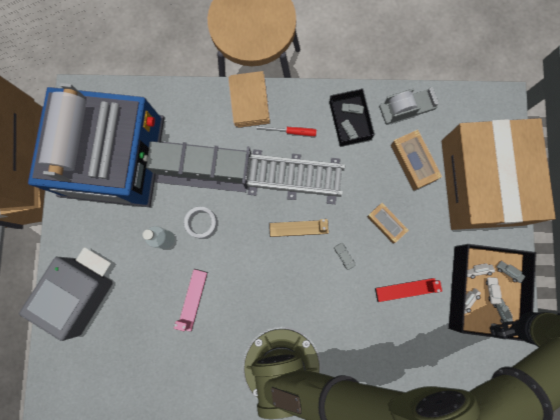

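The scene shows three sticks. In the top view, the pale wood one is at (298,228), the pink at (191,300) and the red at (409,290). The pale wood stick is the one meant. There are two window cartons: the small one at (388,222), and the bigger doll box at (415,160). The lane spans (250..342, 172) and the feed runs left, which is +y.

```bash
python3 - <<'E'
from h import *
s=load('top0'); c=s['frame'][140:260,240:440]
cv2.imwrite('pics/crop1.png',cv2.cvtColor(cv2.resize(c,None,fx=4,fy=4,interpolation=cv2.INTER_CUBIC),cv2.COLOR_RGB2BGR))
hsv=cv2.cvtColor(s['frame'],cv2.COLOR_RGB2HSV)
m=cv2.inRange(hsv,(8,70,60),(28,255,255)); m[:140]=0;m[260:]=0;m[:,:240]=0;m[:,440:]=0
for k in cv2.findContours(m,cv2.RETR_EXTERNAL,cv2.CHAIN_APPROX_NONE)[0]:
    if cv2.contourArea(k)>100:
        b=cv2.minAreaRect(k); print(np.round(b[0],1),np.round(b[1],1),cv2.boxPoints(b).round(1).tolist())
        for z in(.02,.045): print(z,[ray(s,u,v,z)[:2].round(3).tolist() for u,v in cv2.boxPoints(b)], ray(s,*b[0],z).round(3))
E
```

```text
[298.5 228. ] [14.1 57.9] [[269.1000061035156, 223.10000610351562], [326.79998779296875, 218.89999389648438], [327.8999938964844, 232.89999389648438], [270.20001220703125, 237.10000610351562]]
0.02 [[0.448, 0.047], [0.466, -0.138], [0.421, -0.142], [0.403, 0.042]] [ 0.434 -0.048  0.02 ]
0.045 [[0.445, 0.046], [0.463, -0.136], [0.418, -0.14], [0.401, 0.041]] [ 0.432 -0.047  0.045]
[387.3 222.8] [38.3 19.9] [[366.8999938964844, 215.8000030517578], [381.29998779296875, 202.10000610351562], [407.70001220703125, 229.8000030517578], [393.29998779296875, 243.5]]
0.02 [[0.479, -0.266], [0.524, -0.313], [0.436, -0.396], [0.392, -0.35]] [ 0.457 -0.331  0.02 ]
0.045 [[0.475, -0.262], [0.52, -0.308], [0.434, -0.39], [0.39, -0.344]] [ 0.455 -0.326  0.045]
[415.5 159.5] [54.1 30.9] [[389.6000061035156, 142.1999969482422], [417.20001220703125, 128.39999389648438], [441.3999938964844, 176.8000030517578], [413.79998779296875, 190.60000610351562]]
0.02 [[0.723, -0.341], [0.772, -0.432], [0.611, -0.507], [0.564, -0.417]] [ 0.667 -0.425  0.02 ]
0.045 [[0.716, -0.336], [0.764, -0.425], [0.606, -0.499], [0.559, -0.411]] [ 0.661 -0.418  0.045]
```

View pics/crop1.png

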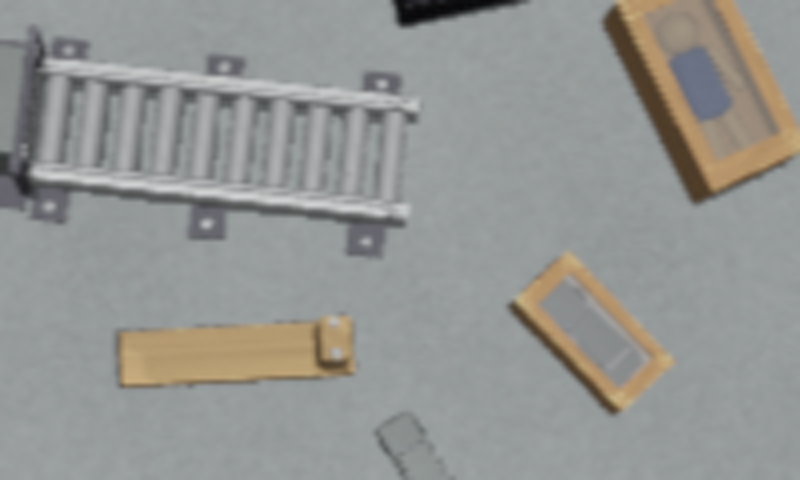

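```bash
python3 - <<'E'
from h import *
s=load('top0')
P=lambda x,y,z: ray(s,(x+.5)/4-.5+240,(y+.5)/4-.5+140,z)
def seg(n,a,b): d=b-a; print(n,a.round(3),b.round(3),'len',np.linalg.norm(d).round(3),'ang',np.degrees(np.arctan2(d[1],d[0])).round(1))
a1,a2=P(415,106,.045),P(48,65,.045); b1,b2=P(406,212,.045),P(35,175,.045)
seg('bar far',a1,a2); seg('bar near',b1,b2); seg('lane end',a1,b1); print('entry mid',(a1+b1)/2,'port mid',(a2+b2)/2)
c=[P(*p,.045) for p in((568,254),(672,360),(617,411),(514,302))]
seg('carton L',c[1],c[0]);seg('carton L2',c[2],c[3]);seg('W',c[0],c[3]);print(np.mean(c,0))
f1,f2=P(118,333,.02),P(121,386,.02); seg('front',f1,f2)
r2=P(354,374,.02); r1=P(352,318,.02); seg('side',r2,f2); seg('side far',r1,f1)
print('handle top',P(333,328,.096))
E
```

```text
bar far [ 0.634 -0.187  0.045] [0.662 0.108 0.045] len 0.297 ang 84.6
bar near [ 0.548 -0.181  0.045] [0.572 0.116 0.045] len 0.297 ang 85.4
lane end [ 0.634 -0.187  0.045] [ 0.548 -0.181  0.045] len 0.087 ang 175.6
entry mid [ 0.59100456 -0.18406728  0.045     ] port mid [0.61691064 0.11188618 0.045     ]
carton L [ 0.434 -0.39   0.045] [ 0.517 -0.309  0.045] len 0.115 ang 44.4
carton L2 [ 0.393 -0.346  0.045] [ 0.478 -0.266  0.045] len 0.116 ang 43.6
W [ 0.517 -0.309  0.045] [ 0.478 -0.266  0.045] len 0.058 ang 132.6
[ 0.45549797 -0.3276924   0.045     ]
front [0.449 0.047 0.02 ] [0.406 0.043 0.02 ] len 0.043 ang -175.2
side [ 0.42  -0.143  0.02 ] [0.406 0.043 0.02 ] len 0.186 ang 94.2
side far [ 0.465 -0.141  0.02 ] [0.449 0.047 0.02 ] len 0.188 ang 94.9
handle top [ 0.44789542 -0.1204687   0.096     ]
```

The crop confirms the pale wood stick, with its handle at crop (333,340), and the small carton at crop (592,332). I take the carton centre as (0.4555, -0.328) with its axis at 44°, and the lane axis as 85°. The stick axis is 94.5° and its handle is near (0.442, -0.123). I'll move above the carton now.

step_arm(
  plan=[
    {"jaw": 8.5,"delta_pos": [3.5,3.5,0],"twist": 6},
    {"jaw": 8.5,"delta_pos": [7,7,0],"twist": 12},
    {"jaw": 8.5,"delta_pos": [10.5,10.5,0],"twist": 18},
    {"jaw": 8.5,"delta_pos": [14,14,0],"twist": 24},
    {"jaw": 8.5,"delta_pos": [17.5,17.5,0],"twist": 28},
  ],
)

```text
t: 0.6
ee_pos: [0.3502, -0.4236, 0.2311]
tcp_rot: [0.926, 0.378, -0.0, -0.0]
force: [1.3, -0.5, -0.1]
width: 0.997
gripper_force: 0.0
```

step_arm(
  plan=[
    {"jaw": 8.5,"delta_pos": [3.5,3.3,-2],"twist": 0},
    {"jaw": 8.5,"delta_pos": [7,6.6,-4],"twist": 0},
    {"jaw": 8.5,"delta_pos": [10.6,9.7,-7],"twist": 0},
    {"jaw": 8.5,"delta_pos": [10.6,9.7,-10],"twist": 0},
    {"jaw": 8.5,"delta_pos": [10.6,9.7,-10],"twist": 0},
  ],
)

```text
t: 1.1
ee_pos: [0.4545, -0.3247, 0.1273]
tcp_rot: [0.926, 0.378, -0.002, -0.004]
force: [0.2, 0.3, 0.1]
width: 0.996
gripper_force: 0.0
```

```bash
python3 - <<'E'
from h import *
s=cap('scene','s1')
print(r.get_state()['ee_pos'])
c=s['frame'][150:350,120:320]
cv2.imwrite('pics/crop2.png',cv2.cvtColor(cv2.resize(c,None,fx=3,fy=3,interpolation=cv2.INTER_CUBIC),cv2.COLOR_RGB2BGR))
E
```

```text
[ 0.45426694 -0.32687708  0.12945586]
```

View pics/crop2.png

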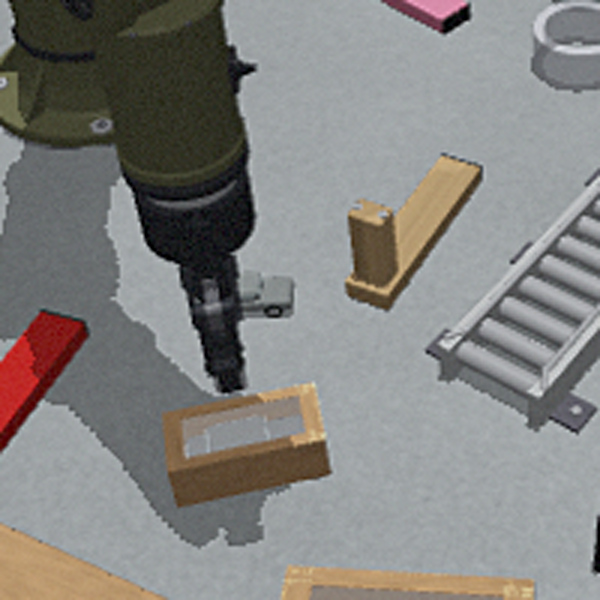

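The crop shows the carton, top face (162,412)–(328,440), below the fingers, which are lined up with its width. I'll cross-check the position from this view.

```bash
python3 - <<'E'
from h import *
s=load('s1')
P=lambda x,y,z: ray(s,(x+.5)/3-.5+120,(y+.5)/3-.5+150,z)
c=[P(*p,.045) for p in((162,412),(317,384),(329,441),(170,468))]
print(np.round(c,3),np.mean(c,0)); d=c[1]-c[0]; print(np.degrees(np.arctan2(d[1],d[0])))
h=[P(*p,.096) for p in((349,208),(391,203),(397,219),(358,222))]; print('handle',np.mean(h,0))
print('stick front top',P(445,155,.02),P(482,170,.02),'rear',P(347,290,.02),P(390,303,.02))
print('bars entry',P(428,350,.045),P(535,408,.045),P(452,352,.045),P(545,400,.045))
E
```

```text
[[ 0.392 -0.346  0.045]
 [ 0.482 -0.264  0.045]
 [ 0.523 -0.305  0.045]
 [ 0.433 -0.384  0.045]] [ 0.45754901 -0.32467972  0.045     ]
42.413364411613635
handle [ 0.44489079 -0.11962898  0.096     ]
stick front top [0.4095387  0.04915127 0.02      ] [0.45252647 0.04720525 0.02      ] rear [ 0.42897882 -0.1481804   0.02      ] [ 0.47060573 -0.14297076  0.02      ]
bars entry [ 0.54059188 -0.19078153  0.045     ] [ 0.64477977 -0.20089589  0.045     ] [ 0.55875947 -0.18315238  0.045     ] [ 0.64784284 -0.19015955  0.045     ]
```

step_arm(
  plan=[
    {"jaw": 8.5,"delta_pos": [0.2,0,-4],"twist": 0},
    {"jaw": 8.5,"delta_pos": [0.2,0,-8],"twist": 0},
    {"jaw": 8.5,"delta_pos": [0.2,0,-10.8],"twist": 0},
    {"jaw": 8.5,"delta_pos": [0.2,0,-10.8],"twist": 0},
    {"jaw": 4,"delta_pos": [0.2,0,-10.8],"twist": 0},
  ],
  squeeze=30,
)

```text
t: 1.65
ee_pos: [0.4573, -0.3297, 0.0247]
tcp_rot: [0.927, 0.375, -0.0, 0.001]
force: [1.0, -0.4, 0.4]
width: 0.85
gripper_force: 0.0
```

step_arm(
  plan=[
    {"jaw": 4,"delta_pos": [0,0,0],"twist": 0},
    {"jaw": 4,"delta_pos": [0,0,0],"twist": 0},
    {"jaw": 4,"delta_pos": [0,0,0],"twist": 0},
    {"jaw": 4,"delta_pos": [0,0,0],"twist": 0},
    {"jaw": 4,"delta_pos": [0,0,0],"twist": 0},
  ],
)

```text
t: 2.15
ee_pos: [0.458, -0.3294, 0.0257]
tcp_rot: [0.927, 0.376, 0.001, 0.002]
force: [-1.9, -0.2, 6.7]
width: 0.676
gripper_force: 33.0
```

step_arm(
  plan=[
    {"jaw": 4,"delta_pos": [0,0,4.5],"twist": 0},
    {"jaw": 4,"delta_pos": [0.4,0.8,9],"twist": 4},
    {"jaw": 4,"delta_pos": [2,4.5,12],"twist": 12},
    {"jaw": 4,"delta_pos": [4,9,12],"twist": 20},
    {"jaw": 4,"delta_pos": [6,13.5,12],"twist": 28},
  ],
)

```text
t: 2.65
ee_pos: [0.5187, -0.1928, 0.1463]
tcp_rot: [0.807, 0.591, 0.001, 0.002]
force: [0.6, -0.3, -1.3]
width: 0.673
gripper_force: 34.2
```

step_arm(
  plan=[
    {"jaw": 4,"delta_pos": [2,4.5,0],"twist": 6},
    {"jaw": 4,"delta_pos": [4,9,0],"twist": 13},
    {"jaw": 4,"delta_pos": [6.5,13.5,0],"twist": 13},
    {"jaw": 4,"delta_pos": [8.9,17.5,0],"twist": 13},
    {"jaw": 4,"delta_pos": [8.9,18.9,0],"twist": 13},
  ],
)

```text
t: 3.15
ee_pos: [0.6092, 0.0024, 0.1452]
tcp_rot: [0.734, 0.679, 0.003, 0.0]
force: [-0.4, 0.6, -0.9]
width: 0.674
gripper_force: 34.2
```

```bash
python3 - <<'E'
from h import *
s=cap('scene','s2');t=cap('top','t2')
print({k:np.round(v,4) for k,v in r.get_state().items() if k in('ee_pos','tcp_rot','width','force')})
a=cv2.resize(s['frame'][150:310,240:400],None,fx=3,fy=3,interpolation=cv2.INTER_CUBIC)
b=cv2.resize(t['frame'][130:230,235:340],None,fx=3,fy=4.8,interpolation=cv2.INTER_CUBIC)
cv2.imwrite('pics/crop3.png',cv2.cvtColor(np.hstack([a,b]),cv2.COLOR_RGB2BGR))
E
```

```text
{'ee_pos': array([ 6.067e-01, -3.000e-04,  1.446e-01]), 'tcp_rot': array([0.7343, 0.6788, 0.0012, 0.    ]), 'force': array([-0.4084,  0.1447, -1.5847]), 'width': np.float64(0.6694)}
```

View pics/crop3.png

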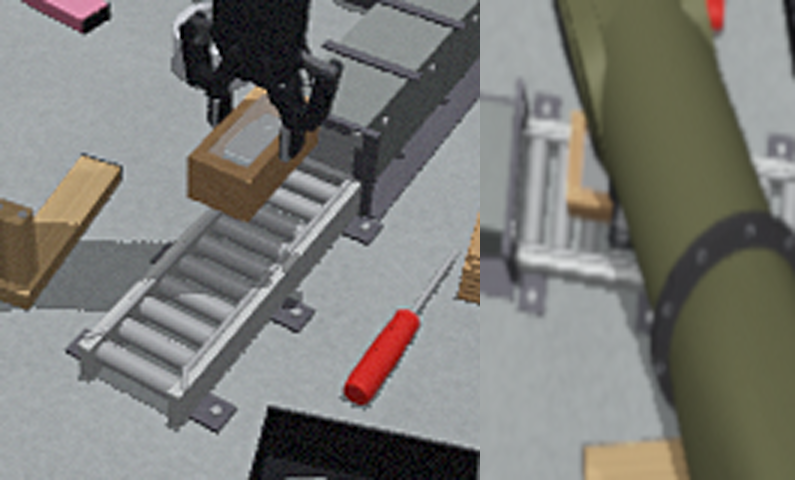

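The carton is held lengthways above the lane, with its rear top edge at crop (188,155)–(253,188). The lane bars run from (90,342) and (180,390) towards the port. I'll compute the lateral offset.

```bash
python3 - <<'E'
from h import *
s=load('s2')
P=lambda x,y,z: ray(s,(x+.5)/3-.5+240,(y+.5)/3-.5+150,z).round(4)
print('L bar',P(90,342,.045),P(225,215,.045)); print('R bar',P(182,390,.045),P(355,187,.045))
print('carton rear top',P(188,155,.164),P(253,188,.164),'bot',P(189,185,.119),P(247,219,.119))
t=load('t2'); 
Q=lambda x,y,z: ray(t,235+(x-480+.5)/3-.5,130+(y+.5)/4.8-.5,z).round(4)
print('carton front top',Q(577,115,.164),Q(570,208,.164)); print('bars',Q(530,130,.045),Q(525,260,.045))
E
```

```text
L bar [ 0.5518 -0.1747  0.045 ] [0.5797 0.0138 0.045 ]
R bar [ 0.6411 -0.1825  0.045 ] [0.6671 0.1047 0.045 ]
carton rear top [ 0.576  -0.0524  0.164 ] [ 0.6398 -0.0633  0.164 ] bot [ 0.5706 -0.0395  0.119 ] [ 0.6317 -0.0537  0.119 ]
carton front top [0.6396 0.0519 0.164 ] [0.5808 0.0571 0.164 ]
bars [0.6595 0.109  0.045 ] [0.5705 0.1114 0.045 ]
```

step_arm(
  plan=[
    {"jaw": 4,"delta_pos": [0.2,0,-3.5],"twist": 0},
    {"jaw": 4,"delta_pos": [0.2,0,-6],"twist": 0},
    {"jaw": 4,"delta_pos": [0.2,0,-7],"twist": 0},
    {"jaw": 4,"delta_pos": [0.2,0,-7.6],"twist": 0},
    {"jaw": 4,"delta_pos": [0.2,0,-7.8],"twist": 0},
  ],
)

```text
t: 3.75
ee_pos: [0.6086, -0.0051, 0.0658]
tcp_rot: [0.736, 0.676, 0.0, 0.0]
force: [-0.7, 0.8, -1.0]
width: 0.673
gripper_force: 34.1
```

step_arm(
  plan=[
    {"jaw": 4,"delta_pos": [0,0,-0.2],"twist": 0},
    {"jaw": 4,"delta_pos": [0,0,-0.3],"twist": 0},
    {"jaw": 4,"delta_pos": [0,0,-0.4],"twist": 0},
    {"jaw": 4,"delta_pos": [0,0,-0.4],"twist": 0},
  ],
)

```text
t: 4.15
ee_pos: [0.6085, -0.0041, 0.0616]
tcp_rot: [0.736, 0.677, 0.0, 0.0]
force: [-1.8, 0.2, -1.4]
width: 0.672
gripper_force: 34.1
```

step_arm(
  plan=[
    {"jaw": 4,"delta_pos": [0,0,-0.1],"twist": 0},
    {"jaw": 4,"delta_pos": [0,0,-0.2],"twist": 0},
    {"jaw": 4,"delta_pos": [0,0,-0.2],"twist": 0},
  ],
)

```text
t: 4.45
ee_pos: [0.6085, -0.0041, 0.0598]
tcp_rot: [0.736, 0.677, 0.0, 0.0]
force: [-0.6, -0.1, 3.7]
width: 0.665
gripper_force: 34.7
```

```bash
python3 - <<'E'
from h import *
s=cap('scene','s3'); print(r.get_state()['force'],r.get_state()['ee_pos'])
a=cv2.resize(s['frame'][180:310,240:400],None,fx=4,fy=4,interpolation=cv2.INTER_CUBIC)
cv2.imwrite('pics/crop4.png',cv2.cvtColor(a,cv2.COLOR_RGB2BGR))
E
```

```text
[-1.90963833  0.03763398  3.159839  ] [ 0.60849188 -0.00412528  0.05974171]
```

View pics/crop4.png

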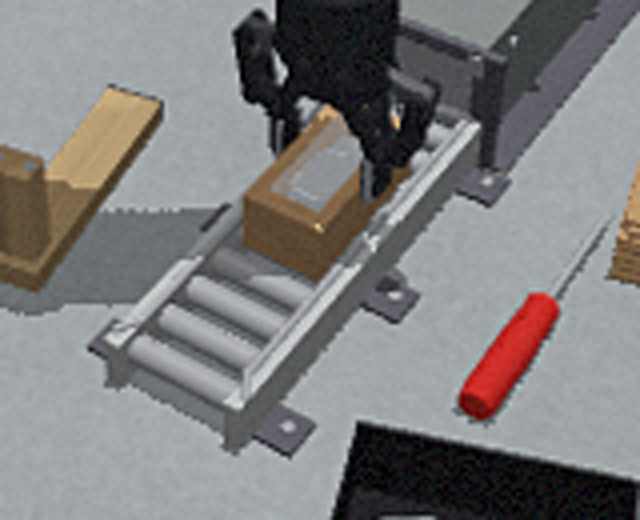

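The carton sits between the bars at the expected height, with its rear bottom edge at crop (245,243)–(320,280). I'll release it and rise.

step_arm(
  plan=[
    {"jaw": 7.4,"delta_pos": [0,0,0],"twist": 0},
    {"jaw": 7.4,"delta_pos": [0,0,0],"twist": 0},
    {"jaw": 7.4,"delta_pos": [0,0,0],"twist": 0},
    {"jaw": 7.4,"delta_pos": [0,0,3],"twist": 0},
    {"jaw": 7.4,"delta_pos": [0,0,7],"twist": 0},
  ],
)

```text
t: 5.0
ee_pos: [0.6069, -0.0044, 0.128]
tcp_rot: [0.736, 0.677, -0.002, -0.002]
force: [1.1, -0.6, 0.8]
width: 0.872
gripper_force: 0.0
```

step_arm(
  plan=[
    {"jaw": 8.5,"delta_pos": [0,0,5],"twist": 0},
    {"jaw": 8.5,"delta_pos": [-2.8,-2,8],"twist": -8},
    {"jaw": 8.5,"delta_pos": [-6.5,-4.5,8],"twist": -16},
    {"jaw": 8.5,"delta_pos": [-10,-7,8],"twist": -24},
    {"jaw": 8.5,"delta_pos": [-13,-9.5,8],"twist": -32},
  ],
)

```text
t: 5.5
ee_pos: [0.4766, -0.1, 0.2095]
tcp_rot: [0.895, 0.445, 0.0, 0.0]
force: [0.3, 0.0, 0.1]
width: 0.994
gripper_force: 0.0
```

step_arm(
  plan=[
    {"jaw": 8.5,"delta_pos": [-1.5,-1.3,0],"twist": -8},
    {"jaw": 8.5,"delta_pos": [-3.3,-2.4,0],"twist": -16},
    {"jaw": 8.5,"delta_pos": [-3.3,-2.4,0],"twist": -24},
    {"jaw": 8.5,"delta_pos": [-3.3,-2.4,0],"twist": -32},
    {"jaw": 8.5,"delta_pos": [-3.3,-2.4,0],"twist": -40},
  ],
)

```text
t: 6.0
ee_pos: [0.4453, -0.1233, 0.2095]
tcp_rot: [0.994, 0.112, 0.0, 0.0]
force: [0.5, 0.5, -0.2]
width: 0.994
gripper_force: 0.0
```

```bash
python3 - <<'E'
from h import *
s=cap('scene','s4'); q=r.get_state(); print(q['joint_positions'],q['tcp_rot'],q['ee_pos'])
a=cv2.resize(s['frame'][160:310,210:400],None,fx=4,fy=4,interpolation=cv2.INTER_CUBIC)
cv2.imwrite('pics/crop5.png',cv2.cvtColor(a,cv2.COLOR_RGB2BGR))
E
```

```text
[ 0.47710961  0.28627185 -0.3390601   1.94274764  0.1172637   0.9309332
 -1.27358318] [9.94145361e-01 1.08050701e-01 2.18149620e-04 2.23924935e-05] [ 0.44533641 -0.12316464  0.20943445]
```

View pics/crop5.png

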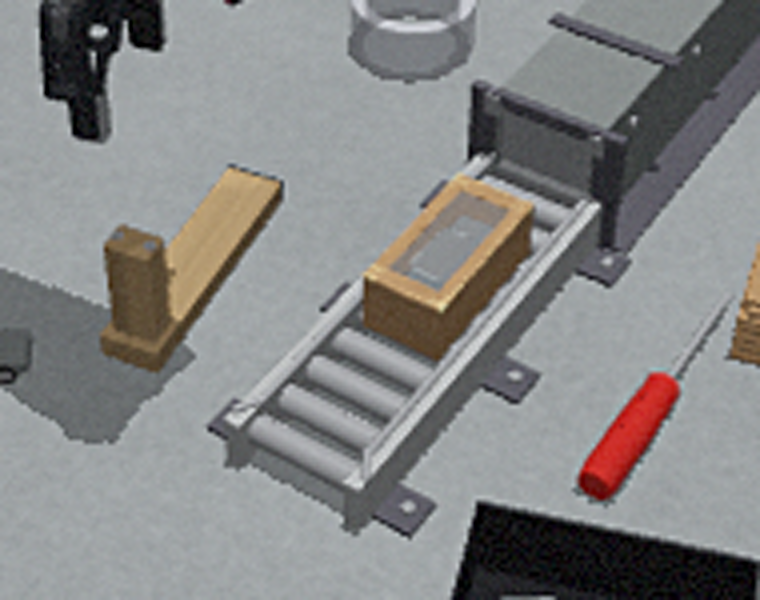

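The carton is seated on the lane, with its rear top edge at crop (365,270)–(440,310). The stick handle top is at (135,240) and the stick front at (255,175). I'll measure them in this view.

```bash
python3 - <<'E'
from h import *
s=load('s4')
P=lambda x,y,z: ray(s,(x+.5)/4-.5+210,(y+.5)/4-.5+160,z).round(4)
print('handle top',np.mean([P(*p,.096) for p in((104,238),(122,227),(165,238),(155,254))],0),np.mean([P(*p,.096) for p in((104,238),(165,238))],0))
f=(P(230,167,.02)+P(283,185,.02))/2; e=(P(101,336,.02)+P(152,353,.02))/2; d=f-e; print('stick',f,e,np.linalg.norm(d),np.degrees(np.arctan2(d[1],d[0])))
a,b,c,d4=[P(*p,.079) for p in((365,272),(440,310),(533,205),(463,178))]
print('carton',a,b,c,d4,'ctr',(a+b+c+d4)/4); d=(c+d4)/2-(a+b)/2;print(np.degrees(np.arctan2(d[1],d[0])),np.linalg.norm(d))
print('bars L',P(240,411,.045),P(360,290,.045),'R',P(362,482,.045),P(600,210,.045))
print('bed at port',P(495,155,.045),P(598,207,.045))
E
```

```text
handle top [ 0.44115  -0.116425  0.096   ] [ 0.43945 -0.1161   0.096  ]
stick [0.4295 0.0484 0.02  ] [ 0.44135 -0.1389   0.02   ] 0.18767448547951315 93.62013483939474
carton [ 0.5752 -0.0571  0.079 ] [ 0.6321 -0.0647  0.079 ] [0.6425 0.053  0.079 ] [0.5899 0.0555 0.079 ] ctr [ 0.609925 -0.003325  0.079   ]
83.7799822745754 0.11583188248491863
bars L [ 0.5495 -0.1712  0.045 ] [ 0.5638 -0.0423  0.045 ] R [ 0.6413 -0.1839  0.045 ] [0.6712 0.1064 0.045 ]
bed at port [0.5831 0.1253 0.045 ] [0.6688 0.1086 0.045 ]
```

step_arm(
  plan=[
    {"jaw": 8.5,"delta_pos": [-0.4,0.2,-4],"twist": -8},
    {"jaw": 8.5,"delta_pos": [-0.4,0.2,-8],"twist": -8},
    {"jaw": 8.5,"delta_pos": [-0.4,0.2,-12],"twist": -8},
    {"jaw": 8.5,"delta_pos": [-0.4,0.2,-15],"twist": -8},
    {"jaw": 8.5,"delta_pos": [-0.4,0.2,-16.1],"twist": -8},
  ],
)

```text
t: 6.55
ee_pos: [0.44, -0.1206, 0.0459]
tcp_rot: [0.999, 0.047, -0.002, -0.001]
force: [-0.0, 0.4, 0.2]
width: 0.999
gripper_force: 0.0
```

step_arm(
  plan=[
    {"jaw": 1.5,"delta_pos": [0,0,0],"twist": 0},
    {"jaw": 1.5,"delta_pos": [0,0,0],"twist": 0},
    {"jaw": 1.5,"delta_pos": [0,0,0],"twist": 0},
    {"jaw": 1.5,"delta_pos": [0,0,0],"twist": 0},
    {"jaw": 1.5,"delta_pos": [0,0,0],"twist": 0},
  ],
  squeeze=90,
)

```text
t: 7.05
ee_pos: [0.4423, -0.1214, 0.0496]
tcp_rot: [0.999, 0.045, 0.001, 0.0]
force: [0.2, 0.7, 8.1]
width: 0.273
gripper_force: 88.5
```

step_arm(
  plan=[
    {"jaw": 1.5,"delta_pos": [0,0,0],"twist": 0},
    {"jaw": 1.5,"delta_pos": [0,0,0],"twist": 0},
    {"jaw": 1.5,"delta_pos": [0,0,0],"twist": 0},
    {"jaw": 1.5,"delta_pos": [0,0,0],"twist": 0},
  ],
)

```text
t: 7.45
ee_pos: [0.4423, -0.1214, 0.0496]
tcp_rot: [0.999, 0.045, 0.001, 0.0]
force: [-1.3, 1.0, 7.4]
width: 0.27
gripper_force: 88.5
```

step_arm(
  plan=[
    {"jaw": 1.5,"delta_pos": [0,0,3],"twist": 0},
    {"jaw": 1.5,"delta_pos": [0,0,7],"twist": 0},
    {"jaw": 1.5,"delta_pos": [2,-2,10],"twist": -2},
    {"jaw": 1.5,"delta_pos": [5,-5,10],"twist": -4},
    {"jaw": 1.5,"delta_pos": [8,-8,10],"twist": -6},
  ],
)

```text
t: 7.95
ee_pos: [0.5228, -0.2024, 0.1508]
tcp_rot: [1.0, -0.007, 0.002, 0.001]
force: [1.3, -0.6, -1.7]
width: 0.267
gripper_force: 88.6
```

step_arm(
  plan=[
    {"jaw": 1.5,"delta_pos": [3,-2.5,0],"twist": -4},
    {"jaw": 1.5,"delta_pos": [6,-5,0],"twist": -4},
    {"jaw": 1.5,"delta_pos": [6.5,-5.3,-1],"twist": -4},
    {"jaw": 1.5,"delta_pos": [6.5,-5.3,-3],"twist": -4},
    {"jaw": 1.5,"delta_pos": [6.5,-5.3,-4],"twist": -4},
  ],
)

```text
t: 8.45
ee_pos: [0.5851, -0.2536, 0.1067]
tcp_rot: [0.999, -0.042, -0.001, -0.001]
force: [-0.4, 1.4, -1.0]
width: 0.273
gripper_force: 88.7
```

```bash
python3 - <<'E'
from h import *
s=cap('scene','s5'); t=cap('top','t5'); q=r.get_state(); print({k:np.round(q[k],4) for k in('tcp_rot','ee_pos','force','width')})
a=cv2.resize(s['frame'][180:310,210:400],None,fx=4,fy=4,interpolation=cv2.INTER_CUBIC)
cv2.imwrite('pics/crop6.png',cv2.cvtColor(a,cv2.COLOR_RGB2BGR))
E
```

```text
{'tcp_rot': array([ 9.991e-01, -4.160e-02, -1.800e-03, -7.000e-04]), 'ee_pos': array([ 0.5847, -0.2533,  0.1067]), 'force': array([-0.4167,  0.4319, -0.9838]), 'width': np.float64(0.2668)}
```

View pics/crop6.png

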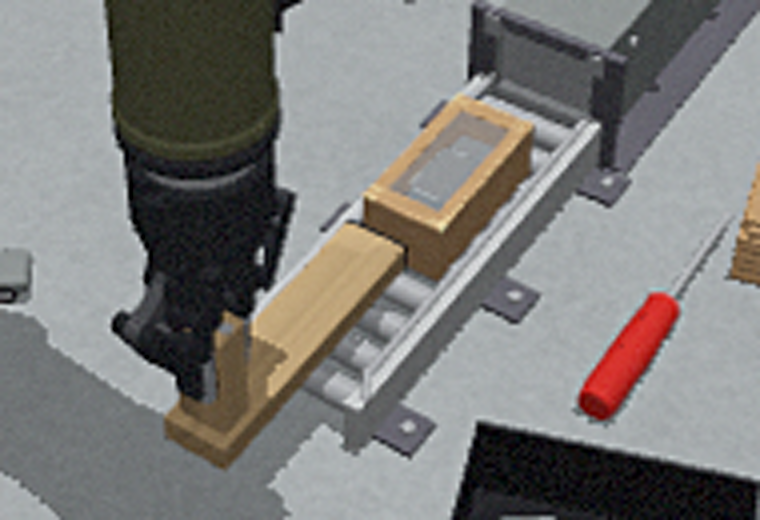

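The stick is level above the lane, with its front top edge at crop (345,222)–(405,248), just behind the carton. I'll check its lateral alignment.

```bash
python3 - <<'E'
from h import *
s=load('s5')
P=lambda x,y,z: ray(s,(x+.5)/4-.5+210,(y+.5)/4-.5+180,z).round(4)
f=(P(345,222,.077)+P(405,248,.077))/2; rr=(P(165,428,.077)+P(221,458,.077))/2
print('front',P(345,222,.077),P(405,248,.077),f,'rear',rr, np.degrees(np.arctan2(*(f-rr)[1::-1])),np.linalg.norm(f-rr))
print('carton rear',P(365,192,.079),P(440,230,.079))
p=np.array([.618,.115]);u=np.array([.0837,.9965])
for x in(f[:2],(.6036,-.061)): d=np.array(x)-p; print('lane x,y',d@u, u[0]*d[1]-u[1]*d[0])
E
```

```text
front [ 0.576  -0.0852  0.077 ] [ 0.6194 -0.0873  0.077 ] [ 0.5977  -0.08625  0.077  ] rear [ 0.58525 -0.2787   0.077  ] 86.29857193807155 0.19285228803413249
carton rear [ 0.5752 -0.0571  0.079 ] [ 0.6321 -0.0647  0.079 ]
lane x,y -0.202244735 0.0033843250000000977
lane x,y -0.17658928 -0.0003816000000000288
```

step_arm(
  plan=[
    {"jaw": 1.5,"delta_pos": [0.25,0,-1],"twist": 0},
    {"jaw": 1.5,"delta_pos": [0.25,0,-1.8],"twist": 0},
    {"jaw": 1.5,"delta_pos": [0.25,0,-1.8],"twist": 0},
    {"jaw": 1.5,"delta_pos": [0.4,1.5,-1.8],"twist": 0},
    {"jaw": 1.5,"delta_pos": [0.5,3,-1.8],"twist": 0},
  ],
)

```text
t: 9.05
ee_pos: [0.5917, -0.2233, 0.0906]
tcp_rot: [0.999, -0.042, 0.0, 0.0]
force: [0.1, -0.5, -2.2]
width: 0.272
gripper_force: 89.0
```

step_arm(
  plan=[
    {"jaw": 1.5,"delta_pos": [0.12,1.5,0],"twist": 0},
    {"jaw": 1.5,"delta_pos": [0.25,3,0],"twist": 0},
    {"jaw": 1.5,"delta_pos": [0.38,4.5,0],"twist": 0},
    {"jaw": 1.5,"delta_pos": [0.5,6,0],"twist": 0},
    {"jaw": 1.5,"delta_pos": [0.6,7,0],"twist": 0},
  ],
)

```text
t: 9.55
ee_pos: [0.5976, -0.1537, 0.0906]
tcp_rot: [0.999, -0.042, 0.0, 0.001]
force: [-0.3, -5.2, 0.3]
width: 0.267
gripper_force: 89.4
```

step_arm(
  plan=[
    {"jaw": 1.5,"delta_pos": [0,0,0],"twist": 0},
    {"jaw": 1.5,"delta_pos": [0,0,0],"twist": 0},
  ],
)

```text
t: 9.75
ee_pos: [0.5974, -0.1535, 0.0902]
tcp_rot: [0.999, -0.042, -0.0, -0.0]
force: [0.1, -1.5, -1.3]
width: 0.271
gripper_force: 89.2
```

step_arm(
  plan=[
    {"jaw": 1.5,"delta_pos": [0.04,0.5,0],"twist": 0},
    {"jaw": 1.5,"delta_pos": [0.08,1,0],"twist": 0},
  ],
)

```text
t: 9.95
ee_pos: [0.5976, -0.1458, 0.0899]
tcp_rot: [0.999, -0.043, -0.0, 0.001]
force: [-0.2, -4.1, -3.1]
width: 0.268
gripper_force: 89.0
```

step_arm(
  plan=[
    {"jaw": 1.5,"delta_pos": [0.1,1,0],"twist": 0},
    {"jaw": 1.5,"delta_pos": [0.2,2,0],"twist": 0},
    {"jaw": 1.5,"delta_pos": [0.28,3,0],"twist": 0},
    {"jaw": 1.5,"delta_pos": [0.35,4,0],"twist": 0},
    {"jaw": 1.5,"delta_pos": [0.35,4,0],"twist": 0},
  ],
)

```text
t: 10.45
ee_pos: [0.6021, -0.1006, 0.0904]
tcp_rot: [0.999, -0.04, 0.0, -0.001]
force: [0.3, 0.7, -0.4]
width: 0.272
gripper_force: 89.2
```

```bash
python3 - <<'E'
from h import *
s=cap('scene','s6'); q=r.get_state(); print({k:np.round(q[k],4) for k in('tcp_rot','ee_pos','force','wrist_torque')})
a=cv2.resize(s['frame'][150:280,230:420],None,fx=4,fy=4,interpolation=cv2.INTER_CUBIC)
cv2.imwrite('pics/crop7.png',cv2.cvtColor(a,cv2.COLOR_RGB2BGR))
E
```

```text
{'tcp_rot': array([ 9.992e-01, -4.060e-02,  2.000e-04, -8.000e-04]), 'ee_pos': array([ 0.6021, -0.1018,  0.0905]), 'force': array([ 0.044 , -0.4173, -1.6465]), 'wrist_torque': array([-0.1205,  0.003 , -0.0057])}
```

View pics/crop7.png

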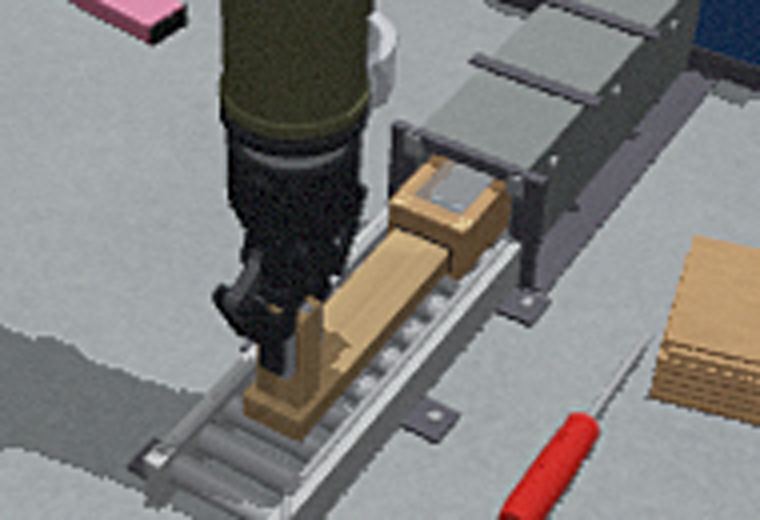

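The carton is going in straight under the flap, with its rear at crop (390,215)–(455,275) and the stick centred behind it. I'll carry on.

step_arm(
  plan=[
    {"jaw": 1.5,"delta_pos": [0.08,1,0],"twist": 0},
    {"jaw": 1.5,"delta_pos": [0.17,2,0],"twist": 0},
    {"jaw": 1.5,"delta_pos": [0.25,3,0],"twist": 0},
    {"jaw": 1.5,"delta_pos": [0.34,4,0],"twist": 0},
    {"jaw": 1.5,"delta_pos": [0.42,5,0],"twist": 0},
  ],
)

```text
t: 11.0
ee_pos: [0.6058, -0.0532, 0.0902]
tcp_rot: [0.999, -0.042, -0.0, -0.0]
force: [-1.1, -2.3, -2.5]
width: 0.267
gripper_force: 89.1
```

step_arm(
  plan=[
    {"jaw": 1.5,"delta_pos": [0.08,1,0],"twist": 0},
    {"jaw": 1.5,"delta_pos": [0.17,2,0],"twist": 0},
    {"jaw": 1.5,"delta_pos": [0.25,3,0],"twist": 0},
    {"jaw": 1.5,"delta_pos": [0.3,3.5,0],"twist": 0},
    {"jaw": 1.5,"delta_pos": [0.34,4,0],"twist": 0},
  ],
)

```text
t: 11.5
ee_pos: [0.6093, -0.0139, 0.0904]
tcp_rot: [0.999, -0.042, 0.0, 0.0]
force: [-0.0, -3.7, -1.4]
width: 0.268
gripper_force: 89.2
```

step_arm(
  plan=[
    {"jaw": 1.5,"delta_pos": [0.02,0.2,0],"twist": 0},
    {"jaw": 1.5,"delta_pos": [0.03,0.4,0],"twist": 0},
    {"jaw": 1.5,"delta_pos": [0.05,0.6,0],"twist": 0},
  ],
)

```text
t: 11.8
ee_pos: [0.6098, -0.0087, 0.0904]
tcp_rot: [0.999, -0.042, 0.0, 0.0]
force: [-0.1, -3.1, -0.5]
width: 0.272
gripper_force: 89.3
```

step_arm(
  plan=[
    {"jaw": 1.5,"delta_pos": [0.01,0.14,0],"twist": 0},
    {"jaw": 1.5,"delta_pos": [0.02,0.28,0],"twist": 0},
    {"jaw": 1.5,"delta_pos": [0.04,0.42,0],"twist": 0},
    {"jaw": 1.5,"delta_pos": [0.05,0.56,0],"twist": 0},
    {"jaw": 1.5,"delta_pos": [0.06,0.7,0],"twist": 0},
  ],
)

```text
t: 12.3
ee_pos: [0.6104, -0.0011, 0.0903]
tcp_rot: [0.999, -0.042, 0.0, 0.0]
force: [0.1, -3.2, -1.5]
width: 0.271
gripper_force: 89.2
```

step_arm(
  plan=[
    {"jaw": 1.5,"delta_pos": [0.01,0.14,0],"twist": 0},
    {"jaw": 1.5,"delta_pos": [0.02,0.28,0],"twist": 0},
    {"jaw": 1.5,"delta_pos": [0.04,0.42,0],"twist": 0},
    {"jaw": 1.5,"delta_pos": [0.05,0.56,0],"twist": 0},
    {"jaw": 1.5,"delta_pos": [0.06,0.7,0],"twist": 0},
  ],
)

```text
t: 12.8
ee_pos: [0.6109, 0.0062, 0.0902]
tcp_rot: [0.999, -0.042, -0.0, -0.0]
force: [-0.4, -2.7, -2.2]
width: 0.267
gripper_force: 90.0
```

step_arm(
  plan=[
    {"jaw": 1.5,"delta_pos": [0.01,0.14,0],"twist": 0},
    {"jaw": 1.5,"delta_pos": [0.02,0.28,0],"twist": 0},
    {"jaw": 1.5,"delta_pos": [0.04,0.42,0],"twist": 0},
    {"jaw": 1.5,"delta_pos": [0.05,0.56,0],"twist": 0},
    {"jaw": 1.5,"delta_pos": [0.06,0.7,0],"twist": 0},
  ],
)

```text
t: 13.3
ee_pos: [0.6115, 0.013, 0.0902]
tcp_rot: [0.999, -0.042, -0.0, -0.0]
force: [0.0, -2.0, -2.4]
width: 0.271
gripper_force: 90.0
```

step_arm(
  plan=[
    {"jaw": 1.5,"delta_pos": [0.01,0.14,0],"twist": 0},
    {"jaw": 1.5,"delta_pos": [0.02,0.28,0],"twist": 0},
    {"jaw": 1.5,"delta_pos": [0.04,0.42,0],"twist": 0},
    {"jaw": 1.5,"delta_pos": [0.05,0.56,0],"twist": 0},
    {"jaw": 1.5,"delta_pos": [0.06,0.7,0],"twist": 0},
  ],
)

```text
t: 13.8
ee_pos: [0.6122, 0.02, 0.0903]
tcp_rot: [0.999, -0.042, -0.0, -0.0]
force: [-0.7, -1.7, -2.4]
width: 0.267
gripper_force: 90.0
```

step_arm(
  plan=[
    {"jaw": 1.5,"delta_pos": [0.01,0.14,0],"twist": 0},
    {"jaw": 1.5,"delta_pos": [0.02,0.28,0],"twist": 0},
    {"jaw": 1.5,"delta_pos": [0.04,0.42,0],"twist": 0},
    {"jaw": 1.5,"delta_pos": [0.05,0.56,0],"twist": 0},
    {"jaw": 1.5,"delta_pos": [0.06,0.7,0],"twist": 0},
  ],
)

```text
t: 14.3
ee_pos: [0.6128, 0.027, 0.0902]
tcp_rot: [0.999, -0.042, -0.0, -0.0]
force: [-0.2, -1.2, -3.2]
width: 0.272
gripper_force: 89.9
```

step_arm(
  plan=[
    {"jaw": 1.5,"delta_pos": [0.01,0.14,0],"twist": 0},
    {"jaw": 1.5,"delta_pos": [0.02,0.28,0],"twist": 0},
    {"jaw": 1.5,"delta_pos": [0.04,0.42,0],"twist": 0},
    {"jaw": 1.5,"delta_pos": [0.05,0.56,0],"twist": 0},
    {"jaw": 1.5,"delta_pos": [0.06,0.7,0],"twist": 0},
  ],
)

```text
t: 14.8
ee_pos: [0.6134, 0.0339, 0.0903]
tcp_rot: [0.999, -0.042, 0.0, -0.0]
force: [-0.2, -1.4, -2.7]
width: 0.269
gripper_force: 89.9
```

step_arm(
  plan=[
    {"jaw": 1.5,"delta_pos": [0.01,0.14,0],"twist": 0},
    {"jaw": 1.5,"delta_pos": [0.02,0.28,0],"twist": 0},
    {"jaw": 1.5,"delta_pos": [0.04,0.42,0],"twist": 0},
    {"jaw": 1.5,"delta_pos": [0.05,0.56,0],"twist": 0},
    {"jaw": 1.5,"delta_pos": [0.06,0.7,0],"twist": 0},
  ],
)

```text
t: 15.3
ee_pos: [0.6137, 0.0369, 0.0907]
tcp_rot: [0.999, -0.043, -0.0, 0.002]
force: [-3.2, -10.8, 2.9]
width: 0.271
gripper_force: 90.6
```

step_arm(
  plan=[
    {"jaw": 1.5,"delta_pos": [0,0,0],"twist": 0},
    {"jaw": 1.5,"delta_pos": [0.01,0.1,0],"twist": 0},
  ],
)

```text
t: 15.5
ee_pos: [0.6137, 0.0377, 0.0907]
tcp_rot: [0.999, -0.043, -0.0, 0.002]
force: [-3.1, -10.8, 2.2]
width: 0.272
gripper_force: 90.6
```

step_arm(
  plan=[
    {"jaw": 1.5,"delta_pos": [0.01,0.1,0],"twist": 0},
  ],
)

```text
t: 15.6
ee_pos: [0.6138, 0.0387, 0.0907]
tcp_rot: [0.999, -0.043, -0.0, 0.002]
force: [-1.6, -10.9, 3.0]
width: 0.273
gripper_force: 90.6
```

step_arm(
  plan=[
    {"jaw": 1.5,"delta_pos": [0.01,0.1,0],"twist": 0},
    {"jaw": 1.5,"delta_pos": [0.02,0.2,0],"twist": 0},
  ],
)

```text
t: 15.8
ee_pos: [0.614, 0.0407, 0.0907]
tcp_rot: [0.999, -0.043, -0.0, 0.002]
force: [-3.7, -12.4, 3.0]
width: 0.268
gripper_force: 90.6
```

The force held at about 11 N while the tool kept advancing, so the plate is giving and has moved an estimated 4–6 mm. I'll draw the stick out.

step_arm(
  plan=[
    {"jaw": 1.5,"delta_pos": [-0.08,-1,0],"twist": 0},
    {"jaw": 1.5,"delta_pos": [-0.25,-3,0],"twist": 0},
    {"jaw": 1.5,"delta_pos": [-0.5,-6,0],"twist": 0},
    {"jaw": 1.5,"delta_pos": [-0.8,-9.5,0],"twist": 0},
    {"jaw": 1.5,"delta_pos": [-1.1,-13,0],"twist": 0},
  ],
)

```text
t: 16.3
ee_pos: [0.6038, -0.0854, 0.0905]
tcp_rot: [0.999, -0.041, 0.001, -0.001]
force: [0.2, -0.7, -1.8]
width: 0.27
gripper_force: 90.1
```

step_arm(
  plan=[
    {"jaw": 1.5,"delta_pos": [-0.3,-4,0],"twist": 0},
    {"jaw": 1.5,"delta_pos": [-0.6,-8,0],"twist": 0},
    {"jaw": 1.5,"delta_pos": [-1,-12,0],"twist": 0},
    {"jaw": 1.5,"delta_pos": [-1.3,-14,2],"twist": 0},
    {"jaw": 1.5,"delta_pos": [-1.5,-14,6],"twist": 0},
  ],
)

```text
t: 16.8
ee_pos: [0.5857, -0.2296, 0.1479]
tcp_rot: [0.999, -0.045, -0.003, -0.0]
force: [0.3, -0.2, -1.9]
width: 0.267
gripper_force: 90.1
```

```bash
python3 - <<'E'
from h import *
s=cap('scene','s8'); q=r.get_state(); print({k:np.round(q[k],4) for k in('tcp_rot','ee_pos','force')})
a=cv2.resize(s['frame'][130:310,180:420],None,fx=3.3,fy=3.3,interpolation=cv2.INTER_CUBIC)
cv2.imwrite('pics/crop8.png',cv2.cvtColor(a,cv2.COLOR_RGB2BGR))
E
```

```text
{'tcp_rot': array([ 9.99e-01, -4.38e-02,  3.40e-03,  8.00e-04]), 'ee_pos': array([ 0.59  , -0.2281,  0.157 ]), 'force': array([1.3396, 1.1758, 4.18  ])}
```

View pics/crop8.png

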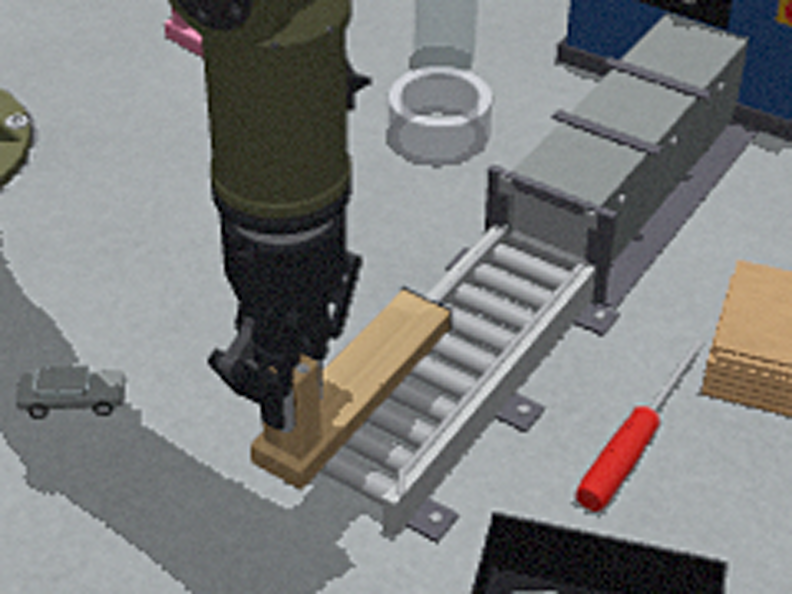

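The flap is shut at crop (545,215), the carton is out of sight inside, and the stick is free above the lane. I'll return the stick to its first place.

step_arm(
  plan=[
    {"jaw": 1.5,"delta_pos": [-3.5,2.5,0],"twist": 2},
    {"jaw": 1.5,"delta_pos": [-7,5,0],"twist": 5},
    {"jaw": 1.5,"delta_pos": [-10.5,7.5,0],"twist": 8},
    {"jaw": 1.5,"delta_pos": [-14.6,10.5,0],"twist": 10},
    {"jaw": 1.5,"delta_pos": [-14.6,10.5,-3],"twist": 10},
  ],
)

```text
t: 17.35
ee_pos: [0.4399, -0.1165, 0.1233]
tcp_rot: [0.999, 0.048, 0.002, 0.0]
force: [2.1, -0.9, -1.3]
width: 0.269
gripper_force: 90.1
```

step_arm(
  plan=[
    {"jaw": 1.5,"delta_pos": [0,0,-2],"twist": 0},
    {"jaw": 1.5,"delta_pos": [0,0,-4],"twist": 0},
    {"jaw": 1.5,"delta_pos": [0,0,-5.5],"twist": 0},
    {"jaw": 1.5,"delta_pos": [0,0,-6.3],"twist": 0},
    {"jaw": 1.5,"delta_pos": [0,0,-6.3],"twist": 0},
  ],
)

```text
t: 17.85
ee_pos: [0.4424, -0.1196, 0.0568]
tcp_rot: [0.999, 0.046, -0.0, -0.0]
force: [-0.6, 0.4, -1.7]
width: 0.265
gripper_force: 90.0
```

step_arm(
  plan=[
    {"jaw": 1.5,"delta_pos": [0,0,-0.2],"twist": 0},
    {"jaw": 1.5,"delta_pos": [0,0,-0.4],"twist": 0},
    {"jaw": 1.5,"delta_pos": [0,0,-0.5],"twist": 0},
    {"jaw": 1.5,"delta_pos": [0,0,-0.6],"twist": 0},
    {"jaw": 1.5,"delta_pos": [0,0,-0.6],"twist": 0},
  ],
)

```text
t: 18.35
ee_pos: [0.4425, -0.1202, 0.0514]
tcp_rot: [0.999, 0.045, 0.0, 0.0]
force: [0.4, -0.0, -1.1]
width: 0.274
gripper_force: 90.0
```

step_arm(
  plan=[
    {"jaw": 1.5,"delta_pos": [0,0,-0.1],"twist": 0},
    {"jaw": 1.5,"delta_pos": [0,0,-0.2],"twist": 0},
    {"jaw": 1.5,"delta_pos": [0,0,-0.2],"twist": 0},
  ],
)

```text
t: 18.65
ee_pos: [0.4425, -0.1202, 0.0496]
tcp_rot: [0.999, 0.045, 0.0, 0.0]
force: [-1.2, 0.2, 4.0]
width: 0.269
gripper_force: 91.0
```

The stick is on the bench, so I'll release it and rise straight up.

step_arm(
  plan=[
    {"jaw": 8.5,"delta_pos": [0,0,0],"twist": 0},
    {"jaw": 8.5,"delta_pos": [0,0,0],"twist": 0},
    {"jaw": 8.5,"delta_pos": [0,0,0],"twist": 0},
    {"jaw": 8.5,"delta_pos": [0,0,0],"twist": 0},
    {"jaw": 8.5,"delta_pos": [0,0,0],"twist": 0},
  ],
)

```text
t: 19.15
ee_pos: [0.4424, -0.1202, 0.0492]
tcp_rot: [0.999, 0.045, -0.0, -0.0]
force: [-0.0, -0.1, -0.4]
width: 0.993
gripper_force: 0.0
```

step_arm(
  plan=[
    {"jaw": 8.5,"delta_pos": [0,0,2],"twist": 0},
    {"jaw": 8.5,"delta_pos": [0,0,6],"twist": 0},
    {"jaw": 8.5,"delta_pos": [0,0,10],"twist": 0},
    {"jaw": 8.5,"delta_pos": [0,0,14],"twist": 0},
    {"jaw": 8.5,"delta_pos": [0,0,14],"twist": 0},
  ],
)

```text
t: 19.65
ee_pos: [0.445, -0.1205, 0.194]
tcp_rot: [0.999, 0.045, 0.004, 0.001]
force: [0.8, -0.1, 0.7]
width: 0.995
gripper_force: 0.0
```

```bash
python3 - <<'E'
from h import *
s=cap('scene','s9'); q=r.get_state(); print({k:np.round(q[k],4) for k in('t','ee_pos','force')})
a=cv2.resize(s['frame'][100:400,100:500],None,fx=2,fy=2,interpolation=cv2.INTER_CUBIC)
cv2.imwrite('pics/crop9.png',cv2.cvtColor(a,cv2.COLOR_RGB2BGR))
E
```

```text
{'t': np.float64(19.7), 'ee_pos': array([ 0.4438, -0.1205,  0.1917]), 'force': array([-0.3262,  0.3029, -0.1619])}
```

View pics/crop9.png

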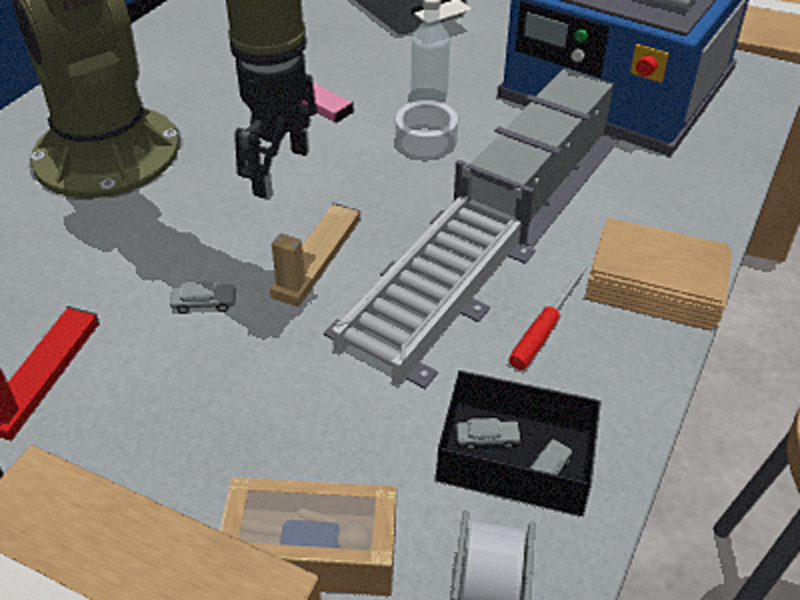

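The stick stands upright on the bench at (290,265) and the flap is shut at (492,195). The bystanders are where they were, and the gripper is clear.

```bash
python3 -c "
from rig import r
print(r.hand_in())"
```

```text
the job is handed in; nothing more can be done
None
```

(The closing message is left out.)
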